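# Complete the plate-sampling kit in its foam-cut drawer

## Robot

A 6-joint arm with a two-finger parallel gripper is mounted at the origin on a cart in front of the work surface, level with it; the furniture and walls round the work are solid. World frame = base frame: x ahead of the robot, y to its left, z up, the work surface at z = 0. Lengths are in m, angles in rad, forces in N, time in s.
With the tool pointing down it reaches from about 0.425 to 0.95 m from the base axis. Payload 3.5 kg.
Tool frame: the origin (TCP) lies midway between the tips of the shut fingers; the grasp point (between the pads) lies 19 mm behind it; z points along the fingers, y is the line along which they close (so a half turn about z gives the same grasp; the last joint's range is limited). The gripper opens to 85 mm and grips with 20 to 120 N. Pads are 22 mm wide; open, the fingers measure 114 mm over their backs; the gripper's body (76 mm by 85 mm) begins 54 mm behind the grasp point. The pads swing forward as they close: fully open they stand 13 mm farther back than shut.
Start: joints at [1.028, 0.286, 1.577, -0, 1.279, -0.15], TCP at [0.258, 0.624, 0.231] pointing down, gripper open.
Joint ranges: [-2.77, 2.77], [-0.9, 2.22], [0.21, 2.48], [-1.53, 4.67], [0.24, 2.81], [-2.84, 2.84]. Speed limits (rad/s): [2.79, 2.79, 3.14, 3.14, 3.14, 3.14].

## Interface

Orientations are given as a unit quaternion [x, y, z, w].
In Python, from plant import * gives the robot as it stands.
- The arm moves only by the tool move_arm, never from a script. Its argument "moves" is a list of rows, each a list of 3 entries, a list of its own where there are three numbers: the opening, from 0 (shut) to 1 (fully open), then the shift along the tool's x, y, z in m, then the turn, a rotation vector about the tool's x, y, z in rad. A call has exactly 10 rows; each row shifts and turns the commanded pose from where the row before left it, along the tool's axes as they then stand; what a row does not reach is not made up. A row lasts 1/12 s, in which the tool goes at most 41.7 mm and 7.16 degrees, less where a joint would pass 70% of its speed; a pose out of reach is approached as far as the arm can. A call is refused whole if a number of a shift passes 0.0417 or a number of a turn 0.125, either way. A call with a gripper value outside its range is refused whole. The fingers move at their own pace and stop on an object; "grip_force" is the grip in N (left out, the last holds). Time passes only in rows, so rows that do not move let the fingers close, or fill a call up. It gives the time, the measured TCP pose, the force, the opening and the grip force at its end, in the units of the state.
- get_state(): the state, without advancing time (a new reading comes with each control period).
- read_camera(name): name is "side" or "top"; returns the picture (420x560x3 uint8, red, green, blue); there is no depth.
- camera_params(name): a dict with "fx", "fy", "cx", "cy" (pixels), "k1" (the pictures are not rectified: a ray, as slopes to the right and down, at radius r is drawn at 1 + k1 r^2 times it, then the intrinsics apply), "rvec" (rotation vector, rad) and "tvec" (3), from world to camera coordinates, as OpenCV has them. Camera axes: x right, y down, z forward; pixel columns grow to the right and rows downward; lengths in m; the calibration is good to about 2 mm. A picture is of the moment at which its call begins. camera_params takes no time and is no camera call.
- sign_off(): hands the job in; it is judged then, once.
The state is a dict: "time": time; "qpos": joint angles; "dq": joint speeds; "joint_efforts": joint torques, N m; "eef_pos": TCP position; "tcp_rot": TCP orientation; "contact_force": force on the tool from outside, world axes, zero at the start; "wrist_torque": the same for the moment, N m; "opening": opening from 0.0 (shut) to 1.0 (fully open); "finger_force": force on a finger pad.
Only numpy, scipy, OpenCV 4.12 (cv2) and the standard library are available. Lean on these libraries where they do the work, as an engineer would, in place of code of your own. Each camera call takes 0.05 s, during which the arm holds its last target. There are 200 camera calls.

## Task

The plate-sampling kit is to be complete in its drawer for a check: lift the small bottle out of the drawer's way and stand it upright elsewhere on the worktop, clear of the drawer's path, then pull the drawer of the low white cabinet all the way out to its stop. Lay the culture dish, the timer (face up) and the marker pen that lie near the cabinet each fully down in the foam cavity cut to its outline, setting them in rather than dropping them, and leave the drawer standing fully out. Do not let the drawer push against the bottle, do not tip the bottle over, and leave the scissors, forceps, tape, beaker, flask and sample cup where they are.

Things in the scene. Friction and masses are not known exactly. Their poses are not given: they have to be found in the camera images.
- kit_cabinet: Low white sheet-steel cabinet, fixed, 220 (x) x 230 (y) x 75 mm high; origin at the centre of its underside, front to its own -x (towards the robot), z up. One drawer over the whole front slides out along its -x. A blue slide box 105 x 170 x 30 mm lies fixed on the rear of its top (from x = -5 mm back, top at z = 105 mm).
- kit_drawer (a joint): Travel of the drawer, m: 0 home, 0.175 at its stop; starts up to 12 mm out; friction 4 N plus 12 N per m/s, stays where left. Grey front panel 226 mm wide, 10 mm thick, z 9 to 71 mm. Fully out it reaches with its handle to x = -0.335 m, y = -0.115 to 0.115 m in the cabinet's frame. Foam insert: top at z = 32 mm; drawer walls to z = 30 mm. At the stop all cavities are in front of the cabinet.
- handle (a point): Middle of the drawer's bar handle: a steel bar about 10 mm thick lying along the drawer's y, 110 mm long, its centre line 35 mm in front of the panel and at z = 48 mm (27 mm below the cabinet's top), with free space behind it but for a post at each end. Moves with the drawer; axes parallel to the cabinet's.
- round_cavity (a point): Centre of the floor (z = 26 mm) of the round cavity, 73 mm in diameter, 6 mm deep, for the culture dish; moves with the drawer, axes parallel to the cabinet's. In the left half of the drawer (seen from the robot), near the front panel.
- square_cavity (a point): Centre of the floor (z = 26 mm) of the rectangular cavity, 74 mm along the drawer's x and 63.5 mm along its y, 6 mm deep, for the timer; axes parallel to the cabinet's. Behind the round cavity.
- slot_cavity (a point): Centre of the floor (z = 26 mm) of the long slot, 144 mm along the drawer's x and 22 mm wide (a finger recess 38 x 52 mm at mid-length), 6 mm deep, for the marker; axes parallel to the cabinet's. In the right half of the drawer.
- dish: Round clear culture dish with its lid on, 64 mm in diameter, 15 mm high; origin at the centre of its underside, z up. About 30 g.
- timer: Flat white bench timer lying on its back, face up: 58 mm along its x, 66 mm along its y, 14 mm high (16 mm over the buttons, which lie towards its -x side and need not be minded); origin at the centre of its underside, z up. Lies in its cavity with its x axis along the drawer's y, either way round. About 70 g. The one near the cabinet (an identical one far to the right is part of the room).
- marker: White marker pen with a blue cap, lying: 135 mm along its own y, 16 mm thick; origin on its underside at mid-length. About 20 g. The one near the cabinet (others far to the right are part of the room).
- marker_mid (a point): Middle of the marker pen, on its axis, 8 mm above what it lies on; y runs along the pen. In the slot the pen lies along the drawer's x, either way round.
- bottle: Small clear screw-cap bottle with a blue cap, standing in front of the drawer, in its path: 50 mm in diameter, 132 mm high; the cap is 33 mm in diameter from z = 114 to 132 mm. Origin at the centre of its underside, z up. About 150 g.
- scissors: Bystander: scissors with red handles lying flat, 199 mm along their own y, 87 mm over the handles, 9 mm thick; origin at mid-length, handles to +y.
- beaker: Bystander: clear beaker, 55 mm in diameter, 70 mm high; origin at the centre of its underside.
- flask: Bystander: conical flask, 84 mm in diameter, 145 mm high; origin at the centre of its underside.
- tape_roll: Bystander: roll of tape lying flat, 100 mm in diameter, 25 mm high; origin at the centre of its underside.
- forceps: Bystander: steel forceps lying flat, 135 mm along their own y, 22 mm wide, 9 mm high; origin at mid-length.
- cup: Bystander: clear sample cup, 59 mm in diameter, 61 mm high; origin at the centre of its underside.
Mind the look-alikes: they are no part of the job. What is shaped like the timer but purple or turquoise is not meant.

How it is judged:
On the way, in this order (a step that is already met when the one before it is completed fails the run):
1. the bottle stands upright and released on the worktop, clear of the drawer's path, with the drawer still shut (angle between bottle's own z axis and vertical below 0.1 rad and height (world z) of bottle between -0.004 and 0.006 m and linear speed of bottle below 0.02 m/s and contact force between the fingers and bottle below 0.1 N and (y of bottle in the frame of kit_cabinet above 0.14 m or y of bottle in the frame of kit_cabinet below -0.14 m or x of bottle in the frame of kit_cabinet below -0.36 m) and value of joint kit_drawer below 0.04 m), for 0.2 s.
2. the drawer is out at its stop (value of joint kit_drawer above 0.168 m), for 0.2 s.
At the end, for the whole second after the job is handed in: Drawer out (over 158 of 175 mm); dish, timer (face up), marker flat in their cavities (centres within 6, 6, 8 mm, floor within 2.5 mm, timer and marker true to 7 and 4 degrees); bottle upright on the worktop beside or before the drawer's path; all released and at rest (value of joint kit_drawer above 0.158 m and horizontal distance between dish and round_cavity below 0.006 m and z of dish in the frame of round_cavity between -0.003 and 0.0025 m and angle between each of dish, timer's own z axis and vertical below 0.08 rad and horizontal distance between timer and square_cavity below 0.006 m and z of timer in the frame of square_cavity between -0.003 and 0.0025 m and angle between the x axis of timer and the y axis of square_cavity, either way round below 0.12 rad and horizontal distance between marker_mid and slot_cavity below 0.008 m and z of marker_mid in the frame of slot_cavity between 0.005 and 0.0105 m and angle between the y axis of marker_mid and the x axis of slot_cavity, either way round below 0.08 rad and contact force between the fingers and dish below 0.1 N and contact force between the fingers and timer below 0.1 N and contact force between the fingers and marker below 0.1 N and linear speed of each of dish, timer, marker, bottle below 0.02 m/s and angle between bottle's own z axis and vertical below 0.1 rad and height (world z) of bottle between -0.004 and 0.006 m and contact force between the fingers and bottle below 0.1 N and (y of bottle in the frame of kit_cabinet above 0.14 m or y of bottle in the frame of kit_cabinet below -0.14 m or x of bottle in the frame of kit_cabinet below -0.36 m)); the robot touches nothing.
It fails at once if the drawer or cabinet pushes against the bottle (more than 2 N) (contact force between kit_cabinet and bottle above 2 N).
It fails at once if the bottle is tipped by more than 0.6 rad (angle between bottle's own z axis and vertical above 0.6 rad).
It fails at once if the dish or timer is dropped (moves at over 0.65 m/s without being held) ((contact force between the fingers and dish below 0.05 N and linear speed of dish above 0.65 m/s) or (contact force between the fingers and timer below 0.05 N and linear speed of timer above 0.65 m/s)).
It fails at once if the scissors, beaker, flask, tape, forceps or cup is moved by more than 30 mm (distance of any of scissors, beaker, flask, tape_roll, forceps, cup from where it was at the start of the episode above 0.03 m).
It also fails if it takes over 72 s, if anything falls off the work surface, if the arm or the gripper's body presses on something with over 40 N, if the wrist force passes 120 N, or if a joint passes its speed limit or range.

## Working session

There is one attempt and no reset: what is moved stays moved. The work goes in short steps, Python scripts to look and compute and a tool call to move; the robot and the scene stay as the last step left them, time stands still between calls to the robot, and variables do not carry over. Pictures are saved under pics/ and viewed, at most 10 in all, crops included, and the job is handed in when it is done.

Besides the shell and the picture viewer there is one more tool, called after ">>>" as name(argument=value, ...) on one line, values as JSON. move_arm: Moves the arm, as the interface text tells. Its arguments: {"type":"object","properties":{"moves":{"type":"array"},"grip_force":{"type":"number"}},"required":["moves"]}

```bash
ls; mkdir -p pics
cat > h.py <<'E'
from plant import *
import numpy as np, cv2
from scipy.spatial.transform import Rotation as R
def cam(n):
    p=camera_params(n); return p,R.from_rotvec(np.ravel(p['rvec'])).as_matrix(),np.ravel(p['tvec'])
def ray(n,u,v,z):
    p,M,t=cam(n); K=np.array([[p['fx'],0,p['cx']],[0,p['fy'],p['cy']],[0,0,1.]])
    q=cv2.undistortPoints(np.array([[[u,v]]],float),K,np.array([p['k1'],0,0,0.]))[0,0]
    # note: model is x*(1+k1 r^2)
    d=M.T@np.array([q[0],q[1],1]); o=-M.T@t
    return o+d*(z-o[2])/d[2]
def proj(n,X):
    p,M,t=cam(n); K=np.array([[p['fx'],0,p['cx']],[0,p['fy'],p['cy']],[0,0,1.]])
    return cv2.projectPoints(np.array([X],float),p['rvec'] if 0 else cv2.Rodrigues(M)[0],t,K,np.array([p['k1'],0,0,0.]))[0].ravel()
def snap(n,f):
    im=read_camera(n); cv2.imwrite('pics/'+f+'.png',cv2.cvtColor(im,cv2.COLOR_RGB2BGR)); return im
E
python3 - <<'E'
from h import *
for n in('top','side'):
    snap(n,n+'0'); p,M,t=cam(n); print(n,p,'pos',(-M.T@t).round(3),'fwd',M[2].round(2))
a=[cv2.resize(cv2.imread('pics/%s0.png'%n),(800,600),interpolation=cv2.INTER_CUBIC) for n in('top','side')]
for n,i in zip(('top','side'),a): cv2.imwrite('pics/%s0b.png'%n,i)
print(get_state())
E
```

```text
pics
top {'fx': 421.53435302797493, 'fy': 421.53435302797493, 'cx': 278.5754257765367, 'cy': 210.70754559878145, 'k1': -0.055916080258638215, 'rvec': array([ 2.17779569, -2.14841606,  0.13212673]), 'tvec': array([0.00222327, 0.56694297, 1.42241079])} pos [0.396 0.016 1.479] fwd [ 0.12 -0.   -0.99]
side {'fx': 418.07769181807595, 'fy': 418.07769181807595, 'cx': 280.0781828172685, 'cy': 213.5431227662853, 'k1': 0.024614110825084343, 'rvec': array([ 2.20133772, -0.29067144,  0.12222763]), 'tvec': array([-0.58006576,  0.15507678,  1.11862846])} pos [ 0.373 -0.923  0.788] fwd [ 0.19  0.77 -0.6 ]
{'time': 0.1, 'qpos': array([ 1.02799175e+00,  2.87095820e-01,  1.57803836e+00, -4.82303268e-05,
        1.27863017e+00, -1.49998993e-01]), 'dq': array([ 0.0006536 , -0.00063547, -0.00240781, -0.00224512,  0.00086688,
        0.00034753]), 'joint_efforts': array([ 9.54997377e-04, -4.07297766e+01, -2.93698561e+01, -1.25932256e-04,
        3.40507526e-03,  1.14943822e-05]), 'eef_pos': array([0.2580441 , 0.62307376, 0.23006882]), 'tcp_rot': array([ 1.95135599e-01,  9.80775672e-01, -1.02918505e-03, -3.46947153e-04]), 'contact_force': array([ 0.04287521, -0.61639868, -1.06743618]), 'wrist_torque': array([ 0.0320141 ,  0.00987052, -0.01146993]), 'finger_force': 0.0, 'opening': 0.9948188550978909}
```

View pics/top0b.png

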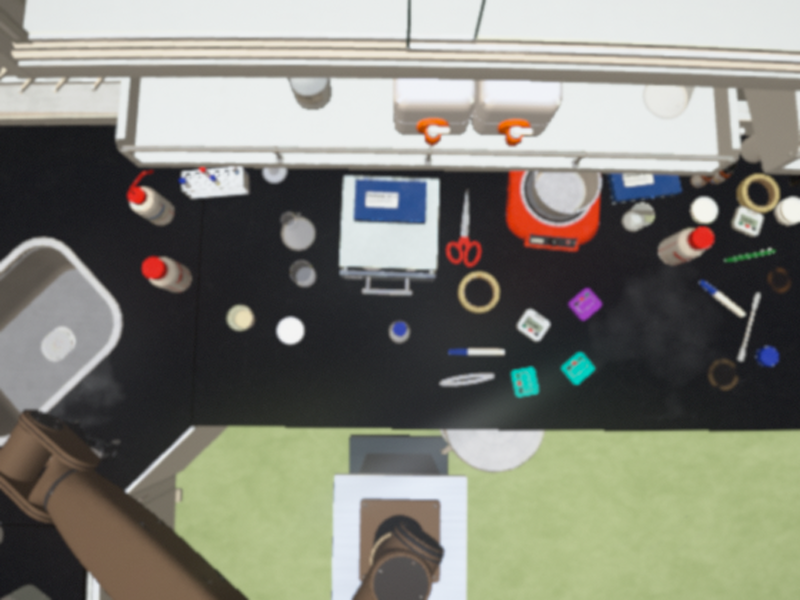

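View pics/side0b.png

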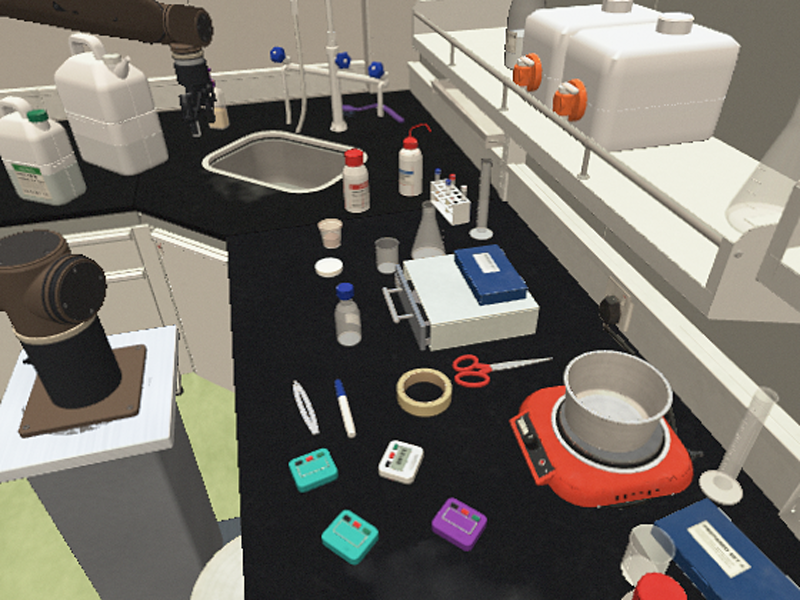

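The top view (800x600) shows the cabinet at (390,225) with its handle at (386,292). The bottle is at (400,330), the dish is the white disc at (290,330), the white timer is at (533,324) and the marker at (476,352). The side view agrees.

```bash
cat > m.py <<'E'
from h import *
def comp(im,mask,box):
    x0,y0,x1,y1=[int(v*.7) for v in box]
    m=np.zeros(mask.shape,np.uint8); m[y0:y1,x0:x1]=mask[y0:y1,x0:x1]
    n,l,s,c=cv2.connectedComponentsWithStats(m)
    i=1+np.argmax(s[1:,4]); k=(l==i).astype(np.uint8)
    cn=max(cv2.findContours(k,cv2.RETR_EXTERNAL,cv2.CHAIN_APPROX_NONE)[0],key=cv2.contourArea)
    return cn,s[i,4]
def rect(n,cn,z):
    P=np.array([ray(n,u,v,z)[:2] for u,v in cv2.convexHull(cn)[:,0]],np.float32)
    return cv2.minAreaRect(P*1000)
def circ(n,cn,z):
    (u,v),_=cv2.minEnclosingCircle(cn); M=cv2.moments(cn); u,v=M['m10']/M['m00'],M['m01']/M['m00']
    P=np.array([ray(n,a,b,z)[:2] for a,b in cn[:,0]]); return ray(n,u,v,z)[:2].round(4),(P.max(0)-P.min(0)).round(3)
E
python3 - <<'E'
from m import *
T=cv2.cvtColor(cv2.imread('pics/top0.png'),cv2.COLOR_BGR2RGB);S=cv2.cvtColor(cv2.imread('pics/side0.png'),cv2.COLOR_BGR2RGB)
def br(im,t): return (im.max(2)>t).astype(np.uint8)
def blue(im): i=im.astype(int); return ((i[...,2]-i[...,0]>50)&(i[...,2]>90)).astype(np.uint8)
for n,im,b in(('top',T,dict(dish=(270,310,312,350),tim=(510,305,556,346),mk=(440,340,512,362),forc=(435,368,500,390),cup=(220,300,260,336),beak=(285,257,320,290),tape=(450,268,505,315),cab=(334,170,445,300),sc=(440,185,487,270))),
 ('side',S,dict(dish=(310,255,348,280),tim=(374,434,430,488),mk=(330,375,360,442),forc=(288,375,322,440)))):
    for k,z in b.items():
        h=dict(dish=.015,tim=.014,mk=.008,forc=.005,cup=.061,beak=.07,tape=.025,cab=.075,sc=.005)[k]
        cn,a=comp(im,br(im,90 if n=='top' else 100),z); print(n,k,a,circ(n,cn,h),np.round(np.hstack([np.ravel(rect(n,cn,h)[0]),rect(n,cn,h)[1],rect(n,cn,h)[2]]),1))
cn,a=comp(T,blue(T),(385,315,415,345));print('bcap',a,circ('top',cn,.132))
cn,a=comp(S,blue(S),(330,280,362,300));print('bcap side',a,circ('side',cn,.123))
cn,a=comp(T,blue(T),(350,175,430,225));r=rect('top',cn,.105);print('slidebox',a,r)
cn,a=comp(S,blue(S),(450,240,530,310));M=cv2.moments(cn);print('sb side',ray('side',M['m10']/M['m00'],M['m01']/M['m00'],.1))
# cab white top
w=((T.min(2)>150)).astype(np.uint8)
cn,a=comp(T,w,(334,170,445,275));print('cabtop',a,cv2.minAreaRect(cn),rect('top',cn,.075))
for p in [(364,292),(410,293),(341,274),(436,274)]: print('handle/panel',p,ray('top',p[0]*.7,p[1]*.7,.048 if p[1]>280 else .071).round(4))
a=cv2.imread('pics/top0.png');c=np.hstack([cv2.resize(a[115:245,225:325],None,fx=4,fy=4,interpolation=0),cv2.resize(cv2.imread('pics/side0.png')[160:290,225:325],None,fx=4,fy=4,interpolation=0)]);cv2.imwrite('pics/c1.png',c)
E
```

```text
top dish 336 (array([0.4943, 0.2727]), array([0.07, 0.07])) [494.3 271.9  69.7  68.4  46.4]
top tim 375 (array([ 0.5157, -0.321 ]), array([0.081, 0.085])) [ 515.8 -320.8   73.5   65.5   55.3]
top mk 216 (array([ 0.4498, -0.1862]), array([0.019, 0.136])) [ 450.4 -183.4   17.4  136.4    0.7]
top forc 267 (array([ 0.3814, -0.1577]), array([0.033, 0.132])) [ 381.6 -158.1   27.3  134.7    8.7]
top cup 295 (array([0.5196, 0.3848]), array([0.061, 0.065])) [520.  385.3  61.2  65.1   0.9]
top beak 186 (array([0.6205, 0.2313]), array([0.058, 0.045])) [625.  231.3  58.5  44.1   1.7]
top tape 422 (array([ 0.5942, -0.1857]), array([0.102, 0.101])) [ 5.960e+02 -1.848e+02  1.022e+02  1.015e+02  1.000e-01]
top cab 5132 (array([0.7299, 0.0347]), array([0.291, 0.238])) [721.8  34.7 236.3 290.   88.7]
top sc 503 (array([ 0.7182, -0.1528]), array([0.187, 0.089])) [ 748.1 -168.    91.2  180.3   70.2]
side dish 225 (array([0.4932, 0.2632]), array([0.066, 0.084])) [492.3 264.8  81.7  64.2  79.9]
side tim 691 (array([ 0.5146, -0.3275]), array([0.079, 0.088])) [ 515.2 -326.1   75.5   62.2   55.2]
side mk 241
[... 171 characters left out ...]
22.9  139.8    8.8]
bcap 71 (array([0.4936, 0.0074]), array([0.029, 0.026]))
bcap side 104 (array([0.4921, 0.0089]), array([0.032, 0.054]))
slidebox 1129 ((796.21826171875, 32.70478820800781), (165.38568115234375, 99.57887268066406), 87.888916015625)
sb side [0.79951583 0.03112862 0.1       ]
cabtop 2715 ((272.168701171875, 157.43896484375), (67.52916717529297, 67.16271209716797), 1.9091522693634033) ((745.6231079101562, 33.990081787109375), (229.62075805664062, 234.49053955078125), 88.80813598632812)
handle/panel (364, 292) [0.5857 0.0917 0.048 ]
handle/panel (410, 293) [ 0.5849 -0.0186  0.048 ]
handle/panel (341, 274) [0.6249 0.1457 0.071 ]
handle/panel (436, 274) [ 0.6281 -0.0791  0.071 ]
```

View pics/c1.png

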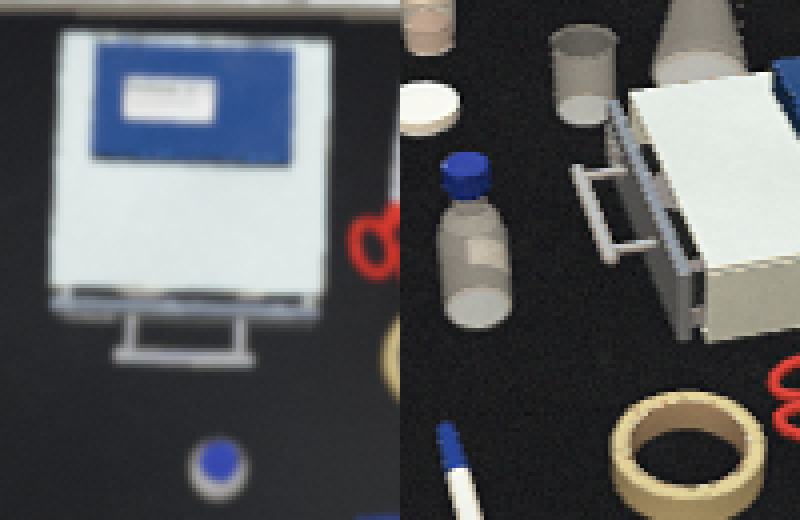

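The crop shows the drawer nearly shut. The handle bar runs from (115,357) to (253,360) in the left half, and the bottle cap is at (220,460). I'm moving the bottle first.

>>> move_arm(moves=[[1,[0,0,0],[0,0,0.1178]],[1,[0,0,0],[0,0,0.1178]],[1,[0,0,0],[0,0,0.1178]],[1,[0,0,0],[0,0,0.1178]],[1,[0,0,0],[0,0,0.1178]],[1,[0,0,0],[0,0,0.1178]],[1,[0,0,0],[0,0,0.1178]],[1,[0,0,0],[0,0,0.1178]],[1,[0,0,0],[0,0,0.1178]],[1,[0,0,0],[0,0,0.1178]]], grip_force=30)

```text
time: 0.93
eef_pos: [0.2581, 0.6232, 0.2305]
tcp_rot: [0.709, 0.705, -0.001, 0.0]
contact_force: [-0.0, -0.1, -0.0]
opening: 1.003
finger_force: 0.0
```

>>> move_arm(moves=[[1,[-0.03,0.012,0],[0,0,0]],[1,[-0.03,0.012,0],[0,0,0]],[1,[-0.03,0.012,0],[0,0,0]],[1,[-0.03,0.012,0],[0,0,0]],[1,[-0.03,0.012,0],[0,0,0]],[1,[-0.03,0.012,0],[0,0,0]],[1,[-0.03,0.012,0],[0,0,0]],[1,[-0.03,0.012,0],[0,0,0]],[1,[-0.03,0.012,0],[0,0,0]],[1,[-0.03,0.012,0],[0,0,0]]])

```text
time: 1.77
eef_pos: [0.3783, 0.322, 0.2309]
tcp_rot: [0.707, 0.707, -0.0, -0.0]
contact_force: [0.2, 0.4, 0.4]
opening: 0.999
finger_force: 0.0
```

>>> move_arm(moves=[[1,[-0.03,0.012,0],[0,0,0]],[1,[-0.03,0.012,0],[0,0,0]],[1,[-0.03,0.012,0],[0,0,0]],[1,[-0.03,0.012,0],[0,0,0]],[1,[-0.03,0.012,0],[0,0,0]],[1,[-0.03,0.012,0],[0,0,0]],[1,[-0.03,0.012,0],[0,0,0]],[1,[-0.03,0.012,0],[0,0,0]],[1,[-0.03,0.012,0],[0,0,0]],[1,[0,0,0],[0,0,0]]])

```text
time: 2.6
eef_pos: [0.4877, 0.0493, 0.2311]
tcp_rot: [0.709, 0.705, -0.001, 0.001]
contact_force: [-0.3, -0.2, 0.6]
opening: 0.996
finger_force: 0.0
```

>>> move_arm(moves=[[1,[-0.0205,0.003,0],[0,0,0]],[1,[-0.0205,0.003,0],[0,0,0]],[1,[0,0,0.03],[0,0,0]],[1,[0,0,0.03],[0,0,0]],[1,[0,0,0.03],[0,0,0]],[1,[0,0,0.025],[0,0,0]],[1,[0,0,0.012],[0,0,0]],[0.3,[0,0,0],[0,0,0]],[0.2,[0,0,0],[0,0,0]],[0.2,[0,0,0],[0,0,0]]])

```text
time: 3.43
eef_pos: [0.4931, 0.0127, 0.1054]
tcp_rot: [0.707, 0.707, 0.001, 0.001]
contact_force: [0.3, 0.5, -0.2]
opening: 0.601
finger_force: 0.0
```

>>> move_arm(moves=[[0.2,[0,0,0],[0,0,0]],[0.2,[0,0,0],[0,0,0]],[0.2,[0,0,0],[0,0,0]],[0.2,[0,0,0],[0,0,0]],[0.2,[0,0,-0.005],[0,0,0]],[0.2,[0,0,-0.01],[0,0,0]],[0.2,[0,0,-0.02],[0,0,0]],[0.2,[0,0,-0.03],[0,0,0]],[0.2,[0,0,-0.02],[0,0,0]],[0.2,[0,0,0],[0,0,0]]])

```text
time: 4.27
eef_pos: [0.4952, 0.0121, 0.195]
tcp_rot: [0.707, 0.707, 0.003, 0.004]
contact_force: [1.3, 0.2, -0.3]
opening: 0.371
finger_force: 30.0
```

>>> move_arm(moves=[[0.2,[0.014,-0.005,0],[0,0,0]],[0.2,[0.026,-0.009,0],[0,0,0]],[0.2,[0.034,-0.01,0],[0,0,0]],[0.2,[0.036,-0.01,0],[0,0,0]],[0.2,[0.036,-0.01,0],[0,0,0]],[0.2,[0.036,-0.01,0],[0,0,0]],[0.2,[0.036,-0.01,0],[0,0,0]],[0.2,[0.036,-0.01,0],[0,0,0]],[0.2,[0.036,-0.01,0],[0,0,0]],[0.2,[0.03,-0.008,0],[0,0,0]]])

```text
time: 5.1
eef_pos: [0.3985, 0.3344, 0.1882]
tcp_rot: [0.707, 0.707, -0.001, -0.0]
contact_force: [0.0, -0.3, -0.7]
opening: 0.372
finger_force: 30.0
```

>>> move_arm(moves=[[0.2,[0.018,-0.003,0],[0,0,0]],[0.2,[0,0,0],[0,0,0]],[0.2,[0,0,0.012],[0,0,0]],[0.2,[0,0,0.02],[0,0,0]],[0.2,[0,0,0.02],[0,0,0]],[0.2,[0,0,0.014],[0,0,0]],[0.2,[0,0,0.01],[0,0,0]],[0.2,[0,0,0.006],[0,0,0]],[0.2,[0,0,0],[0,0,0]],[0.2,[0,0,0],[0,0,0]]])

```text
time: 5.93
eef_pos: [0.3978, 0.35, 0.1073]
tcp_rot: [0.707, 0.707, 0.0, 0.0]
contact_force: [-0.4, -0.2, -0.9]
opening: 0.37
finger_force: 30.4
```

>>> move_arm(moves=[[0.2,[0,0,0.001],[0,0,0]],[0.2,[0,0,0.001],[0,0,0]],[0.2,[0,0,0],[0,0,0]],[0.5,[0,0,0],[0,0,0]],[0.8,[0,0,0],[0,0,0]],[0.8,[0,0,0],[0,0,0]],[0.8,[0,0,0],[0,0,0]],[0.8,[0,0,0],[0,0,0]],[0.8,[0,0,0],[0,0,0]],[0.8,[0,0,-0.02],[0,0,0]]])

```text
time: 6.77
eef_pos: [0.3947, 0.349, 0.1214]
tcp_rot: [0.707, 0.707, -0.004, -0.001]
contact_force: [-1.0, 0.5, -0.4]
opening: 0.801
finger_force: 0.0
```

>>> move_arm(moves=[[0.8,[0,0,-0.04],[0,0,0]],[0.8,[0,0,-0.04],[0,0,0]],[0.35,[-0.03,0.02,-0.01],[0,0,0]],[0.35,[-0.035,0.022,0],[0,0,0]],[0.35,[-0.035,0.022,0],[0,0,0]],[0.35,[-0.035,0.022,0],[0,0,0]],[0.35,[-0.035,0.022,0],[0,0,0]],[0.35,[-0.035,0.022,0],[0,0,0]],[0.35,[-0.035,0.022,0],[0,0,0]],[0.35,[-0.035,0.022,0],[0,0,0]]])

```text
time: 7.6
eef_pos: [0.5721, 0.0737, 0.2154]
tcp_rot: [0.707, 0.707, 0.0, 0.0]
contact_force: [0.4, 1.6, 0.8]
opening: 0.351
finger_force: 0.0
```

Run:
```python
from m import *
T=snap('top','top1');S=snap('side','side1')
print(get_state()['eef_pos'],get_state()['opening'])
c=np.hstack([cv2.resize(cv2.imread('pics/top1.png')[150:270,140:300],None,fx=2.5,fy=3.33),cv2.resize(cv2.imread('pics/side1.png')[100:270,180:360],(400,400))]);cv2.imwrite('pics/c2.png',c)
def blue(im): i=im.astype(int); return ((i[...,2]-i[...,0]>50)&(i[...,2]>90)).astype(np.uint8)
for n,im in(('top',T),('side',S)):
    u,v=proj(n,[.398,.35,.13]); print(n,u,v)
    try:
        cn,a=comp(im,blue(im),[w/.7 for w in(u-15,v-15,u+15,v+15)]); print(a,circ(n,cn,.132 if n=='top' else .123))
    except Exception as e: print(e)
```

```text
[0.5738735  0.07067717 0.21536979] 0.3451742261392354
top 171.42000001102065 258.26422080957224
84 (array([0.3974, 0.3459]), array([0.029, 0.029]))
side 194.02360451542555 148.02624099382277
60 (array([0.3955, 0.3478]), array([0.033, 0.059]))
```

View pics/c2.png

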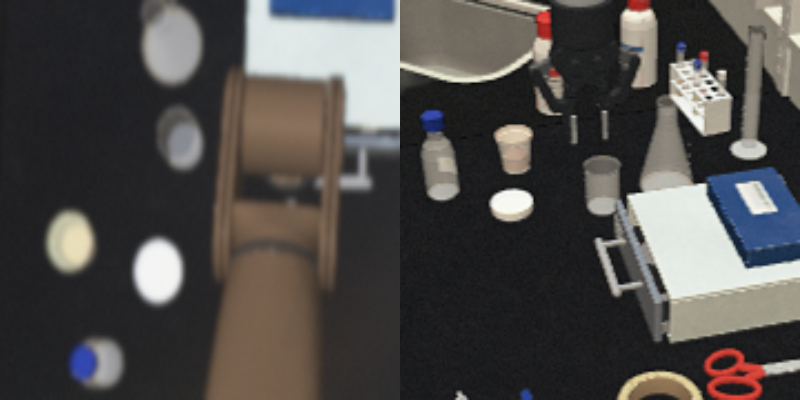

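The crop shows the bottle standing upright at the left, with its cap at (85,360) in the left half and (432,120) in the right. Its position, (0.397, 0.347), agrees with where the tool released it. Next is the handle.

>>> move_arm(moves=[[0.25,[-0.017,0.005,0.01],[0,0,0]],[0.25,[-0.017,0.0065,0.01],[0,0,0]],[0.25,[0,0,0.02],[0,0,0]],[0.25,[0,0,0.03],[0,0,0]],[0.25,[0,0,0.03],[0,0,0]],[0.25,[0,0,0.03],[0,0,0]],[0.25,[0,0,0.015],[0,0,0]],[0.25,[0,0,0],[0,0,0]],[0.25,[0,0,0],[0,0,0]],[0.25,[0,0,0],[0,0,0]]])

```text
time: 8.53
eef_pos: [0.5839, 0.0419, 0.0719]
tcp_rot: [0.707, 0.707, 0.001, 0.001]
contact_force: [0.9, -0.0, -0.1]
opening: 0.251
finger_force: 0.0
```

Run:
```python
from h import *
snap('side','s2'); print(get_state()['eef_pos'])
cv2.imwrite('pics/c3.png',cv2.resize(cv2.imread('pics/s2.png')[130:240,230:370],(800,600)))
```

```text
[0.58428596 0.04181281 0.07245331]
```

View pics/c3.png

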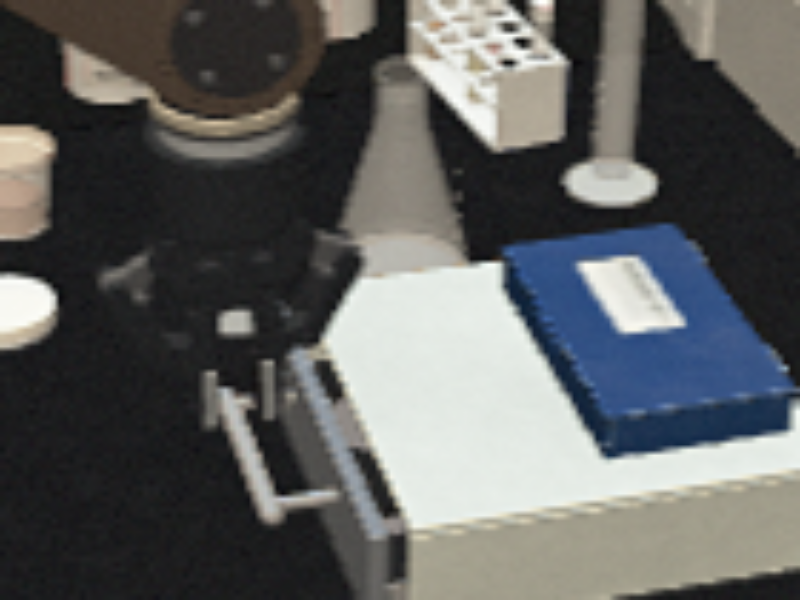

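The fingers at (210,395) and (267,385) straddle the bar and stay clear of the panel, so I go down, grip and pull.

>>> move_arm(moves=[[0.25,[-0.002,0,0.012],[0,0,0]],[0.25,[-0.002,0,0.015],[0,0,0]],[0.25,[0,0,0.015],[0,0,0]],[0.25,[0,0,0],[0,0,0]],[0.1,[0,0,0],[0,0,0]],[0.05,[0,0,0],[0,0,0]],[0.05,[0,0,0],[0,0,0]],[0.05,[0,0,0],[0,0,0]],[0.05,[0,0,0],[0,0,0]],[0.05,[0,0,0],[0,0,0]]], grip_force=40)

```text
time: 9.42
eef_pos: [0.5831, 0.0374, 0.0286]
tcp_rot: [0.707, 0.707, 0.0, 0.0]
contact_force: [4.9, -1.0, -6.9]
opening: 0.113
finger_force: 38.9
```

>>> move_arm(moves=[[0.05,[0,-0.008,0],[0,0,0]],[0.05,[0,-0.015,0],[0,0,0]],[0.05,[0,-0.02,0],[0,0,0]],[0.05,[0,-0.02,0],[0,0,0]],[0.05,[0,-0.02,0],[0,0,0]],[0.05,[0,-0.02,0],[0,0,0]],[0.05,[0,-0.02,0],[0,0,0]],[0.05,[0,-0.02,0],[0,0,0]],[0.05,[0,-0.012,0],[0,0,0]],[0.05,[0,-0.006,0],[0,0,0]]])

```text
time: 10.25
eef_pos: [0.423, 0.041, 0.0287]
tcp_rot: [0.709, 0.705, 0.006, 0.001]
contact_force: [25.9, 17.8, -30.3]
opening: 0.112
finger_force: 38.7
```

>>> move_arm(moves=[[0.05,[0,0,0],[0,0,0]],[0.05,[0,-0.003,0],[0,0,0]],[0.05,[0,-0.003,0],[0,0,0]],[0.05,[0,-0.003,0],[0,0,0]],[0.05,[0,-0.002,0],[0,0,0]],[0.05,[0,0,0],[0,0,0]],[0.05,[0,0,0],[0,0,0]],[0.05,[0,0,0],[0,0,0]],[0.05,[0,0,0],[0,0,0]],[0.05,[0,0,0],[0,0,0]]])

```text
time: 11.08
eef_pos: [0.4233, 0.0401, 0.03]
tcp_rot: [0.71, 0.704, 0.016, 0.011]
contact_force: [45.1, 18.3, -46.6]
opening: 0.112
finger_force: 38.3
```

>>> move_arm(moves=[[0.05,[0,0.003,0],[0,0,0]],[0.05,[0,0.003,0],[0,0,0]],[0.05,[0,0.001,0],[0,0,0]],[0.05,[0,0,0],[0,0,0]],[0.3,[0,0,0],[0,0,0]],[0.3,[0,0,0],[0,0,0]],[0.3,[0,0,0],[0,0,0]],[0.3,[0,0,0],[0,0,0]],[0.3,[0,0,-0.005],[0,0,0]],[0.3,[0,0,-0.02],[0,0,0]]])

```text
time: 11.92
eef_pos: [0.4158, 0.0377, 0.0515]
tcp_rot: [0.707, 0.707, -0.001, -0.002]
contact_force: [-0.0, 1.0, -0.4]
opening: 0.303
finger_force: 0.0
```

>>> move_arm(moves=[[0.3,[0,0,-0.03],[0,0,0]],[0.3,[0,0,-0.04],[0,0,0]],[0.3,[0,0,-0.04],[0,0,0]],[0.5,[-0.03,0.015,-0.02],[0,0,0]],[0.5,[-0.038,0,0],[0,0,0]],[0.5,[-0.038,0,0],[0,0,0]],[0.5,[-0.038,0,0],[0,0,0]],[0.5,[-0.038,0,0],[0,0,0]],[0.5,[-0.038,0,0],[0,0,0]],[0.5,[0,0,0],[0,0,0]]])

```text
time: 12.75
eef_pos: [0.4325, -0.1881, 0.1845]
tcp_rot: [0.709, 0.705, -0.001, 0.001]
contact_force: [0.8, -0.3, 0.0]
opening: 0.503
finger_force: 0.0
```

Run:
```python
from m import *
snap('top','t3');snap('side','s3'); print(get_state()['eef_pos'])
c=np.hstack([cv2.resize(cv2.imread('pics/t3.png')[115:255,225:325],(400,560),interpolation=2),cv2.resize(cv2.imread('pics/s3.png')[160:300,225:325],(400,560),interpolation=2)]);cv2.imwrite('pics/c4.png',c)
```

```text
[ 0.43225781 -0.1835574   0.18357762]
```

View pics/c4.png

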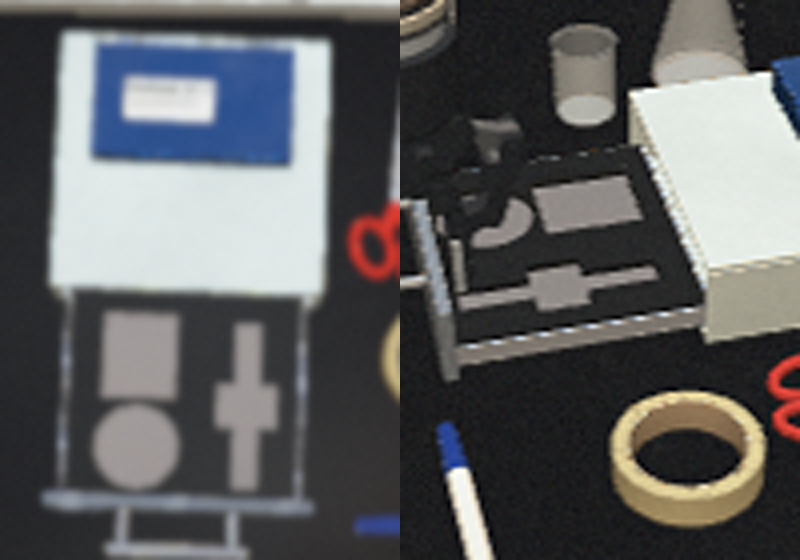

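The drawer is out. In the left half the round cavity is at (136,446), the square at (140,356) and the slot at (247,405). I'll measure them now.

Run:
```python
from m import *
T=cv2.imread('pics/t3.png')[...,::-1];S=cv2.imread('pics/s3.png')[...,::-1]
def tb(c): return [v/.7 for v in(225+c[0]/4,115+c[1]/4,225+c[2]/4,115+c[3]/4)]
def sb(c): c=[c[0]-400,c[1],c[2]-400,c[3]]; return [v/.7 for v in(225+c[0]/4,160+c[1]/4,225+c[2]/4,160+c[3]/4)]
def run(n,im,k,b,h):
    th=100
    cn,a=comp(im,(im.max(2)>th).astype(np.uint8),b); r=rect(n,cn,h); print(n,k,a,circ(n,cn,h),np.round(np.r_[r[0],r[1],r[2]],1))
# subpixel version: weighted centroid of grey level in box
def wc(n,im,k,b,h):
    x0,y0,x1,y1=[int(v*.7) for v in b]; g=im[y0:y1,x0:x1].mean(2).astype(float); g=np.clip((g-70)/70,0,1)
    Y,X=np.mgrid[y0:y1,x0:x1]; w=g.sum(); print('   w',k,ray(n,(X*g).sum()/w,(Y*g).sum()/w,h)[:2].round(4))
for k,c in dict(round=(80,402,192,492),square=(88,305,192,400),slot=(208,312,284,496)).items():
    run('top',T,k,tb(c),.029); wc('top',T,k,tb(c),.029)
for k,c in dict(square=(530,170,648,240),slot=(455,262,665,315)).items():
    run('side',S,k,sb(c),.026); wc('side',S,k,sb(c),.029)
run('top',T,'handle',tb((92,538,260,560)),.048)
```

```text
top round 370 (array([0.5132, 0.0782]), array([0.073, 0.073])) [513.4  78.4  71.   70.7  46. ]
   w round [0.5132 0.0781]
top square 417 (array([0.5915, 0.0762]), array([0.074, 0.066])) [591.7  76.4  73.5  65.9   0.8]
   w square [0.5918 0.0764]
top slot 397 (array([ 0.5487, -0.0174]), array([0.143, 0.052])) [548.  -17.8 142.6  51.9   0.8]
   w slot [ 0.5484 -0.0165]
side square 268 (array([0.5922, 0.0792]), array([0.075, 0.057])) [592.6  79.7  56.   73.6  88.6]
   w square [0.5911 0.0752]
side slot 239 (array([ 0.5493, -0.0126]), array([0.142, 0.043])) [549.8 -12.4 141.6  42.8   2.2]
   w slot [ 0.5449 -0.0146]
top handle 153 (array([0.4237, 0.0414]), array([0.018, 0.118])) [425.8  42.2  16.9 118.3   0.8]
```

>>> move_arm(moves=[[0.5,[0.001,0.009,0.01],[0,0,0]],[0.5,[0.001,0.009,0.03],[0,0,0]],[0.5,[0,0,0.04],[0,0,0]],[0.5,[0,0,0.04],[0,0,0]],[0.5,[0,0,0.03],[0,0,0]],[0.5,[0,0,0.015],[0,0,0]],[0.5,[0,0,0],[0,0,0]],[0.5,[0,0,0],[0,0,0]],[0.5,[0,0,0],[0,0,0]],[0.5,[0,0,0],[0,0,0]]])

```text
time: 13.68
eef_pos: [0.4524, -0.1809, 0.0204]
tcp_rot: [0.707, 0.707, 0.0, 0.002]
contact_force: [0.1, -0.5, 0.3]
opening: 0.497
finger_force: 0.0
```

Run:
```python
from m import *
T=cv2.imread('pics/t3.png')[...,::-1]
def seg(x0,x1,y0,y1):
    g=np.clip((T[y0:y1,x0:x1].mean(2)-70)/70,0,1); Y,X=np.mgrid[y0:y1,x0:x1]; w=g.sum(); return ray('top',(X*g).sum()/w,(Y*g).sum()/w,.029)
a=seg(278,296,197,209);b=seg(278,296,220,232);print(a.round(4),b.round(4),'yaw',np.degrees(np.arctan2((a-b)[1],(a-b)[0])))
# panel line & cab side edges from handle ends
g=T.max(2)
for lo,hi,name,z in((160,200,'wall',.03),):
  for r0 in (237,297):
    pts=[]
    for v in range(lo+30,hi+30):
        row=g[v,r0:r0+8].astype(float); w=np.clip(row-60,0,None)
        if w.sum()>0: pts.append(ray('top',r0+(w*np.arange(8)).sum()/w.sum(),v,z)[:2])
    p=np.array(pts); k=np.polyfit(p[:,0],p[:,1],1); print(name,r0,'yaw',np.degrees(np.arctan(k[0])),p[:,1].mean())
s=get_state();print(s['eef_pos'],s['qpos'].round(2))
```

```text
[ 0.5964 -0.0175  0.029 ] [ 0.5196 -0.0162  0.029 ] yaw -0.9569238544493586
wall 237 yaw -1.4833208976082946 0.14029609395717055
wall 297 yaw -1.6743392273311073 -0.0641398879196605
[ 0.4523629  -0.18087861  0.02044288] [-0.59  0.17  2.16  0.    0.81 -0.59]
```

>>> move_arm(moves=[[0.5,[-0.001,-0.002,0.008],[0,0,0]],[0.5,[0,0,0.008],[0,0,0]],[0.3,[0,0,0],[0,0,0]],[0.1,[0,0,0],[0,0,0]],[0.1,[0,0,0],[0,0,0]],[0.1,[0,0,0],[0,0,0]],[0.1,[0,0,0],[0,0,0]],[0.1,[0,0,0],[0,0,0]],[0.1,[0,0,0],[0,0,0]],[0.1,[0,0,0],[0,0,0]]], grip_force=30)

```text
time: 14.52
eef_pos: [0.4489, -0.1814, 0.0024]
tcp_rot: [0.707, 0.707, 0.0, 0.0]
contact_force: [-0.4, 0.8, -0.5]
opening: 0.168
finger_force: 29.2
```

>>> move_arm(moves=[[0.1,[0,0,-0.005],[0,0,0]],[0.1,[0,0,-0.015],[0,0,0]],[0.1,[0,0,-0.025],[0,0,0]],[0.1,[0,0,-0.03],[0,0,0]],[0.1,[0,0,-0.03],[0,0,0]],[0.1,[0,0,-0.02],[0,0,0]],[0.1,[0,0,-0.01],[0,0,0]],[0.1,[0,0,0],[0,0,0]],[0.1,[0,0,0],[0,0,0]],[0.1,[0,0,0],[0,0,0]]])

```text
time: 15.35
eef_pos: [0.4478, -0.1807, 0.1355]
tcp_rot: [0.707, 0.707, -0.0, -0.002]
contact_force: [-0.6, 0.4, -1.1]
opening: 0.168
finger_force: 29.2
```

>>> move_arm(moves=[[0.1,[0.015,0.009,0],[0,0,0]],[0.1,[0.03,0.018,0],[0,0,0]],[0.1,[0.034,0.021,0],[0,0,0]],[0.1,[0.034,0.021,0],[0,0,0]],[0.1,[0.034,0.021,0],[0,0,0]],[0.1,[0.017,0.011,0],[0,0,0]],[0.1,[0,0,0],[0,0,-0.119]],[0.1,[0,0,0],[0,0,-0.119]],[0.1,[0,0,0],[0,0,-0.119]],[0.1,[0,0,0],[0,0,-0.119]]])

```text
time: 16.18
eef_pos: [0.5485, -0.0168, 0.1345]
tcp_rot: [0.518, 0.856, -0.001, -0.002]
contact_force: [-0.1, 0.0, 0.0]
opening: 0.165
finger_force: 29.3
```

>>> move_arm(moves=[[0.1,[0,0,0],[0,0,-0.119]],[0.1,[0,0,0],[0,0,-0.119]],[0.1,[0,0,0],[0,0,-0.119]],[0.1,[0,0,0],[0,0,-0.119]],[0.1,[0,0,0],[0,0,-0.119]],[0.1,[0,0,0],[0,0,-0.119]],[0.1,[0,0,0],[0,0,-0.119]],[0.1,[0,0,0],[0,0,-0.119]],[0.1,[0,0,0],[0,0,-0.119]],[0.1,[0,0,0],[0,0,0]]])

```text
time: 17.02
eef_pos: [0.5485, -0.0172, 0.1348]
tcp_rot: [0.011, 1.0, 0.0, -0.002]
contact_force: [0.7, -0.6, 0.0]
opening: 0.163
finger_force: 29.3
```

```bash
cat > w.py <<'E'
import sys
from h import *
# world target -> tool shift;  args x y z yawdeg(of tool y mod 180)
s=get_state(); Q=R.from_quat(s['tcp_rot']); t=np.array([float(v) for v in sys.argv[1:4]])
ty=Q.as_matrix()[:,1]; a=np.degrees(np.arctan2(ty[1],ty[0]))
print('pos',s['eef_pos'].round(4),'tool shift',(Q.inv().apply(t-s['eef_pos'])).round(4),'tool y az',a.round(2),'tilt',Q.as_matrix()[:,2].round(4), 'q',s['qpos'].round(2))
if len(sys.argv)>4: d=float(sys.argv[4])-a; d=(d+90)%180-90; print('turn z',-np.radians(d).round(4))
E
python3 w.py .5486 -.0171 .05 88.6
python3 - <<'E'
from m import *
snap('side','s4');snap('top','t4')
c=np.hstack([cv2.resize(cv2.imread('pics/t4.png')[140:260,225:345],(400,400)),cv2.resize(cv2.imread('pics/s4.png')[120:270,205:355],(400,400))]);cv2.imwrite('pics/c5.png',c)
E
```

```text
pos [ 0.5485 -0.0172  0.1348] tool shift [-0.0005  0.      0.0848] tool y az 88.75 tilt [-4.4e-03  9.0e-04 -1.0e+00] q [-0.22  0.11  1.96 -0.    1.07 -1.77]
turn z 0.0026
```

View pics/c5.png

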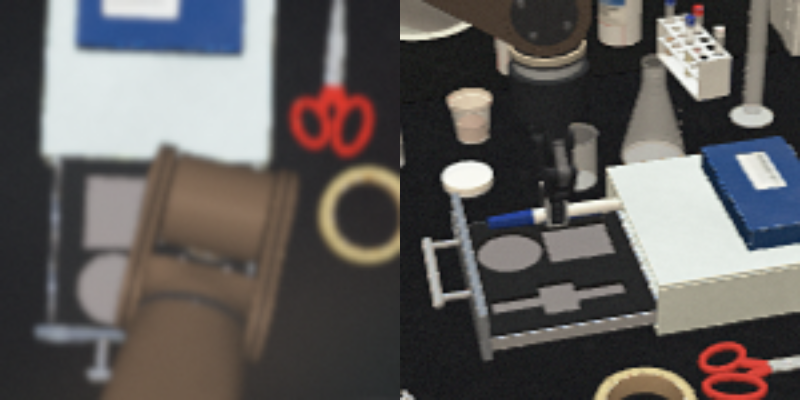

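The right half shows the pen level along the drawer, from (487,222) to (621,206), above the slot. I'll check its centre, then lower.

>>> move_arm(moves=[[0.1,[0,0,0.01],[0,0,0.002]],[0.1,[0,0,0.02],[0,0,0]],[0.1,[0,0,0.025],[0,0,0]],[0.1,[0,0,0.02],[0,0,0]],[0.1,[0,0,0.01],[0,0,0]],[0.1,[0,0,0],[0,0,0]],[0.1,[0,0,0],[0,0,0]],[0.1,[0,0,0],[0,0,0]],[0.1,[0,0,0],[0,0,0]],[0.1,[0,0,0],[0,0,0]]])

```text
time: 17.95
eef_pos: [0.551, -0.0176, 0.0538]
tcp_rot: [0.013, 1.0, -0.0, 0.001]
contact_force: [0.5, 0.2, 0.6]
opening: 0.169
finger_force: 29.3
```

```bash
python3 w.py .5486 -.0171 .0285 88.6
python3 - <<'E'
from m import *
print(ray('side',237.6,203.3,.14).round(4),ray('side',287.7,197.3,.14).round(4))
S=snap('side','s5')
b=S.astype(int); bl=((b[...,2]-b[...,0]>50)).astype(np.uint8)
cn,a=comp(S,bl,[v/.7 for v in(225,185,300,245)]); P=np.array([ray('side',u,v,.058) for u,v in cn[:,0]]); print('cap',a,P.min(0).round(4),P.max(0).round(4))
cv2.imwrite('pics/c6.png',cv2.resize(cv2.imread('pics/s5.png')[170:260,225:345],(800,600)))
E
```

```text
pos [ 0.551  -0.0176  0.0538] tool shift [0.0024 0.0005 0.0253] tool y az 88.51 tilt [ 2.8e-03 -6.0e-04 -1.0e+00] q [-0.22  0.23  2.    0.    0.91 -1.76]
turn z -0.0015
[ 0.481  -0.0144  0.14  ] [ 0.6169 -0.0241  0.14  ]
cap 75 [ 0.4842 -0.0256  0.058 ] [ 0.5291 -0.002   0.058 ]
```

View pics/c6.png

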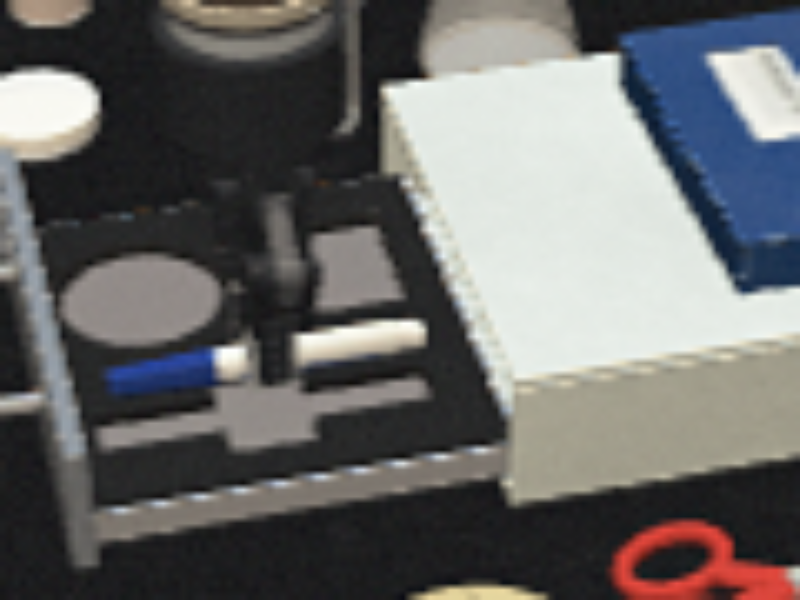

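The view shows the pen just above the slot and parallel to it; its cap end is at (107,380) and its other end at (425,332). I'll lower it in.

>>> move_arm(moves=[[0.1,[0.0024,0.0005,0.006],[0,0,0]],[0.1,[0,0,0.007],[0,0,0]],[0.1,[0,0,0.005],[0,0,0]],[0.1,[0,0,0.004],[0,0,0]],[0.1,[0,0,0.003],[0,0,0]],[0.1,[0,0,0],[0,0,0]],[0.1,[0,0,0],[0,0,0]],[0.1,[0,0,0],[0,0,0]],[0.1,[0,0,0],[0,0,0]],[0.1,[0,0,0],[0,0,0]]])

```text
time: 18.83
eef_pos: [0.548, -0.0168, 0.028]
tcp_rot: [0.013, 1.0, 0.0, 0.0]
contact_force: [-0.7, 1.1, 5.5]
opening: 0.171
finger_force: 29.9
```

>>> move_arm(moves=[[0.27,[0,0,0],[0,0,0]],[0.27,[0,0,0],[0,0,0]],[0.27,[0,0,0],[0,0,0]],[0.27,[0,0,0],[0,0,0]],[0.27,[0,0,-0.003],[0,0,0]],[0.27,[0,0,-0.015],[0,0,0]],[0.27,[0,0,-0.03],[0,0,0]],[0.27,[0,0,-0.035],[0,0,0]],[1,[0,0,-0.04],[0,0,0]],[1,[0,0.02,-0.01],[0,0,0]]])

```text
time: 19.67
eef_pos: [0.5519, 0.0006, 0.1678]
tcp_rot: [0.014, 1.0, -0.002, 0.006]
contact_force: [0.6, 0.1, 0.5]
opening: 0.543
finger_force: 0.0
```

>>> move_arm(moves=[[1,[0.007,0.034,0],[0,0,0]],[1,[0.007,0.034,0],[0,0,0]],[1,[0.007,0.034,0],[0,0,0]],[1,[0.007,0.034,0],[0,0,0]],[1,[0.007,0.034,0],[0,0,0]],[1,[0.007,0.034,0],[0,0,0]],[1,[0.007,0.034,0],[0,0,0]],[1,[0.007,0.034,0],[0,0,0]],[1,[0,0,0],[0,0,0]],[1,[0,0,0],[0,0,0]]])

```text
time: 20.5
eef_pos: [0.4983, 0.278, 0.1603]
tcp_rot: [0.011, 1.0, -0.0, -0.0]
contact_force: [-0.2, 0.2, 0.1]
opening: 1.001
finger_force: 0.0
```

```bash
python3 w.py .494 .273 .015 88.6
```

```text
pos [0.4983 0.278  0.1603] tool shift [ 0.0042 -0.0051  0.1453] tool y az 88.72 tilt [-0.e+00 -3.e-04 -1.e+00] q [ 0.33  0.13  1.9  -0.    1.12 -1.22]
turn z 0.0021
```

>>> move_arm(moves=[[1,[0.004,-0.005,0.015],[0,0,0]],[1,[0,0,0.035],[0,0,0]],[1,[0,0,0.035],[0,0,0]],[1,[0,0,0.035],[0,0,0]],[1,[0,0,0.022],[0,0,0]],[1,[0,0,0.012],[0,0,0]],[1,[0,0,0.003],[0,0,0]],[1,[0,0,0],[0,0,0]],[1,[0,0,0],[0,0,0]],[1,[0,0,0],[0,0,0]]])

```text
time: 21.33
eef_pos: [0.4967, 0.272, 0.0055]
tcp_rot: [0.013, 1.0, 0.001, 0.002]
contact_force: [-0.5, 0.7, -0.2]
opening: 1.002
finger_force: 0.0
```

>>> move_arm(moves=[[0.6,[0,0,0],[0,0,0]],[0.6,[0,0,0],[0,0,0]],[0.6,[0,0,0],[0,0,0]],[0.6,[0,0,0],[0,0,0]],[0.6,[0,0,0],[0,0,0]],[0.6,[0,0,0],[0,0,0]],[0.6,[0,0,0],[0,0,0]],[0.6,[0,0,0],[0,0,0]],[0.6,[0,0,0],[0,0,0]],[0.6,[0,0,0],[0,0,0]]])

```text
time: 22.17
eef_pos: [0.496, 0.2721, 0.0053]
tcp_rot: [0.013, 1.0, 0.0, 0.001]
contact_force: [-0.6, -1.0, 4.7]
opening: 0.732
finger_force: 31.6
```

>>> move_arm(moves=[[0.85,[0,0,0],[0,0,0]],[0.85,[0.002,0,0],[0,0,0]],[0.85,[0,0,0.003],[0,0,0]],[0.85,[0,0,0],[0,0,0]],[0.6,[0,0,0],[0,0,0]],[0.6,[0,0,0],[0,0,0]],[0.6,[0,0,0],[0,0,0]],[0.6,[0,0,0],[0,0,0]],[0.6,[0,0,0],[0,0,0]],[0.6,[0,0,0],[0,0,0]]], grip_force=30)

```text
time: 23.0
eef_pos: [0.4928, 0.2716, 0.0002]
tcp_rot: [0.013, 1.0, -0.0, -0.0]
contact_force: [-0.1, -0.1, -0.7]
opening: 0.738
finger_force: 33.0
```

>>> move_arm(moves=[[0.6,[0,0,0],[0,0,0]],[0.6,[0,0,-0.003],[0,0,0]],[0.6,[0,0,-0.006],[0,0,0]],[0.6,[0,0,-0.012],[0,0,0]],[0.6,[0,0,-0.02],[0,0,0]],[0.6,[0,0,-0.025],[0,0,0]],[0.6,[0,0,-0.02],[0,0,0]],[0.6,[0,0,-0.01],[0,0,0]],[0.6,[0,0,0],[0,0,0]],[0.6,[0,0,0],[0,0,0]]])

```text
time: 23.83
eef_pos: [0.4931, 0.2717, 0.097]
tcp_rot: [0.013, 1.0, 0.0, 0.001]
contact_force: [0.0, 0.7, 0.1]
opening: 0.739
finger_force: 33.0
```

```bash
python3 w.py .5132 .0781 .10 88.6
python3 - <<'E'
from m import *
S=snap('side','s6')
u,v=proj('side',[.494,.272,.11]);print(u,v)
cn,a=comp(S,(S.min(2)>130).astype(np.uint8),[w/.7 for w in(u-28,v-15,u+28,v+18)]);print(a,circ('side',cn,.107),get_state()['eef_pos'],get_state()['finger_force'])
E
```

```text
pos [0.4931 0.2717 0.097 ] tool shift [-0.0251 -0.1931 -0.003 ] tool y az 88.52 tilt [ 1.4e-03  5.0e-04 -1.0e+00] q [ 0.32  0.19  1.95 -0.    0.99 -1.22]
turn z -0.0013
226.97890603954204 160.63618219539038
97 (array([0.5176, 0.2749]), array([0.049, 0.101])) [0.49225809 0.27146399 0.09571991] 32.95449435710907
```

>>> move_arm(moves=[[0.6,[-0.002,-0.013,0],[0,0,0]],[0.6,[-0.004,-0.03,0],[0,0,0]],[0.6,[-0.005,-0.035,0],[0,0,0]],[0.6,[-0.005,-0.035,0],[0,0,0]],[0.6,[-0.004,-0.035,0],[0,0,0]],[0.6,[-0.003,-0.03,0],[0,0,0]],[0.6,[-0.0015,-0.015,0],[0,0,0]],[0.6,[0,0,0.01],[0,0,0]],[0.6,[0,0,0.02],[0,0,0]],[0.6,[0,0,0.01],[0,0,0]]])

```text
time: 24.72
eef_pos: [0.5102, 0.0777, 0.0531]
tcp_rot: [0.013, 1.0, 0.0, -0.002]
contact_force: [-1.0, -1.2, -1.2]
opening: 0.736
finger_force: 33.0
```

```bash
python3 w.py .5125 .0781 .0275 88.6
python3 - <<'E'
from h import *
S=snap('side','s7'); cv2.imwrite('pics/c7.png',cv2.resize(cv2.imread('pics/s7.png')[165:255,215:335],(800,600)))
E
```

```text
pos [0.5102 0.0777 0.0531] tool shift [-0.0024  0.0005  0.0256] tool y az 88.47 tilt [-4.9e-03  3.0e-04 -1.0e+00] q [-0.05  0.17  2.08  0.    0.9  -1.59]
turn z -0.0023
```

View pics/c7.png

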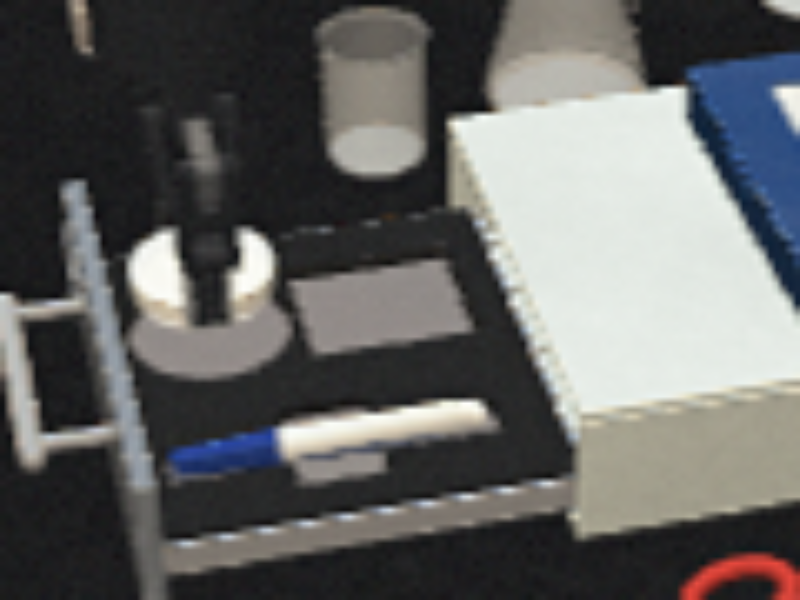

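The pen lies in the slot, from (170,460) to (490,410). The dish is held level above the round cavity, at (202,272). I'll lower it.

>>> move_arm(moves=[[0.6,[-0.0024,0.0005,0.006],[0,0,0]],[0.6,[0,0,0.007],[0,0,0]],[0.6,[0,0,0.006],[0,0,0]],[0.6,[0,0,0.004],[0,0,0]],[0.6,[0,0,0.0025],[0,0,0]],[0.6,[0,0,0],[0,0,0]],[0.6,[0,0,0],[0,0,0]],[0.6,[0,0,0],[0,0,0]],[0.6,[0,0,0],[0,0,0]],[0.6,[0,0,0],[0,0,0]]])

```text
time: 25.6
eef_pos: [0.5151, 0.0785, 0.0312]
tcp_rot: [0.013, 1.0, -0.0, 0.0]
contact_force: [0.4, -0.6, -0.6]
opening: 0.737
finger_force: 33.0
```

>>> move_arm(moves=[[0.6,[0.001,0,0.002],[0,0,0]],[0.6,[0.001,0,0.002],[0,0,0]],[0.6,[0,0,0],[0,0,0]],[0.6,[0,0,0],[0,0,0]],[0.6,[0,0,0],[0,0,0]],[0.6,[0,0,0],[0,0,0]],[0.6,[0,0,0],[0,0,0]],[0.6,[0,0,0],[0,0,0]],[0.6,[0,0,0],[0,0,0]],[0.6,[0,0,0],[0,0,0]]])

```text
time: 26.43
eef_pos: [0.5128, 0.0786, 0.0268]
tcp_rot: [0.013, 1.0, 0.0, -0.0]
contact_force: [0.5, -0.2, 0.3]
opening: 0.739
finger_force: 33.0
```

>>> move_arm(moves=[[0.9,[0,0,0],[0,0,0]],[0.9,[0,0,0],[0,0,0]],[0.9,[0,0,0],[0,0,0]],[0.9,[0,0,0],[0,0,0]],[0.9,[0,0,-0.005],[0,0,0]],[0.9,[0,0,-0.02],[0,0,0]],[0.9,[0,0,-0.035],[0,0,0]],[0.9,[0,0,-0.035],[0,0,0]],[0.9,[0,0,-0.03],[0,0,0]],[1,[0,0,0],[0,0,0]]])

```text
time: 27.27
eef_pos: [0.5174, 0.0785, 0.16]
tcp_rot: [0.013, 1.0, -0.0, 0.007]
contact_force: [0.6, 0.1, 1.4]
opening: 0.995
finger_force: 0.0
```

>>> move_arm(moves=[[1,[0,-0.04,0],[0,0,0]],[1,[0,-0.04,0],[0,0,0]],[1,[0,-0.04,0],[0,0,0]],[1,[0,-0.04,0],[0,0,0]],[1,[0,-0.04,0],[0,0,0]],[1,[0,-0.04,0],[0,0,0]],[1,[0,-0.04,0],[0,0,0]],[1,[0,-0.04,0],[0,0,0]],[1,[0,-0.04,0],[0,0,0]],[1,[0,-0.04,0],[0,0,0]]])

```text
time: 28.1
eef_pos: [0.502, -0.3232, 0.1518]
tcp_rot: [0.013, 1.0, 0.0, 0.0]
contact_force: [1.4, 0.7, 0.4]
opening: 1.005
finger_force: 0.0
```

>>> move_arm(moves=[[1,[0,0,0],[0,0,0.1196]],[1,[0,0,0],[0,0,0.1196]],[1,[0,0,0],[0,0,0.1196]],[1,[0,0,0],[0,0,0.1196]],[1,[0,0,0],[0,0,0.1196]],[1,[0,0,0],[0,0,0.1196]],[1,[0,0,0],[0,0,0.1196]],[1,[0,0,0],[0,0,0.1196]],[1,[0,0,0],[0,0,0.1196]],[1,[0,0,0],[0,0,0.1196]]])

```text
time: 28.93
eef_pos: [0.5023, -0.3211, 0.1516]
tcp_rot: [0.576, 0.817, 0.0, -0.0]
contact_force: [0.1, -0.8, -0.5]
opening: 0.999
finger_force: 0.0
```

>>> move_arm(moves=[[1,[0,0,0],[0,0,0.1196]],[1,[0,0,0],[0,0,0.1196]],[1,[0,0,0],[0,0,0.1196]],[1,[0,0,0],[0,0,0.1196]],[1,[0,0,0],[0,0,0.1196]],[1,[0,0,0],[0,0,0.1196]],[1,[0,0,0],[0,0,0.1196]],[1,[0,0,0],[0,0,0.1196]],[1,[0,0,0],[0,0,0]],[1,[0,0,0],[0,0,0]]])

```text
time: 29.77
eef_pos: [0.5024, -0.3212, 0.1516]
tcp_rot: [0.886, 0.464, -0.0, -0.0]
contact_force: [-0.1, 0.3, -0.9]
opening: 1.0
finger_force: 0.0
```

```bash
python3 w.py .5155 -.322 .004 145.2
python3 - <<'E'
from m import *
T=snap('top','t8');S=snap('side','s8')
# seated heights from the side: dish, and dish/round centres from the top
u,v=proj('top',[.513,.078,.041]); cn,a=comp(T,(T.min(2)>180).astype(np.uint8),[w/.7 for w in(u-15,v-15,u+15,v+15)]); print('dish',a,circ('top',cn,.041))
S0=cv2.imread('pics/top0.png')[...,::-1]
cn,a=comp(S0,(S0.max(2)>90).astype(np.uint8),(510,305,556,346)); print(cv2.boxPoints(rect('top',cn,.014)).round(1).tolist())
E
```

```text
pos [ 0.5024 -0.3212  0.1516] tool shift [0.0068 0.0113 0.1476] tool y az -34.65 tilt [-2.e-04  2.e-04 -1.e+00] q [-0.74  0.19  1.84 -0.    1.11 -0.13]
turn z 0.0026
dish 297 (array([0.5146, 0.0781]), array([0.065, 0.065]))
[[468.0, -332.3999938964844], [521.7999877929688, -369.70001220703125], [563.5999755859375, -309.20001220703125], [509.79998779296875, -272.0]]
```

>>> move_arm(moves=[[1,[0.0068,0.0113,0.012],[0,0,0]],[1,[0,0,0.035],[0,0,0]],[1,[0,0,0.035],[0,0,0]],[1,[0,0,0.035],[0,0,0]],[1,[0,0,0.02],[0,0,0]],[1,[0,0,0.01],[0,0,0]],[1,[0,0,0],[0,0,0]],[1,[0,0,0],[0,0,0]],[1,[0,0,0],[0,0,0]],[1,[0,0,0],[0,0,0]]])

```text
time: 30.7
eef_pos: [0.5171, -0.3234, 0.0073]
tcp_rot: [0.886, 0.463, 0.001, 0.002]
contact_force: [0.1, 0.7, -0.3]
opening: 0.998
finger_force: 0.0
```

```bash
python3 w.py .5155 -.322 .003 145.2
```

```text
pos [ 0.5171 -0.3234  0.0073] tool shift [ 0.0002 -0.0022  0.0043] tool y az -34.8 tilt [ 0.0034 -0.003  -1.    ] q [-0.73  0.42  1.86 -0.    0.86 -0.12]
turn z -0.0001
```

>>> move_arm(moves=[[1,[0,-0.002,0.003],[0,0,0]],[1,[0,0,0.001],[0,0,0]],[0.8,[0,0,0],[0,0,0]],[0.5,[0,0,0],[0,0,0]],[0.5,[0,0,0],[0,0,0]],[0.5,[0,0,0],[0,0,0]],[0.5,[0,0,0],[0,0,0]],[0.5,[0,0,0],[0,0,0]],[0.5,[0,0,0],[0,0,0]],[0.5,[0,0,0],[0,0,0]]], grip_force=40)

```text
time: 31.53
eef_pos: [0.5144, -0.3214, 0.0014]
tcp_rot: [0.886, 0.463, 0.0, 0.001]
contact_force: [-0.2, 0.0, 3.8]
opening: 0.666
finger_force: 44.1
```

>>> move_arm(moves=[[0.5,[0,0,-0.003],[0,0,0]],[0.5,[0,0,-0.01],[0,0,0]],[0.5,[0,0,-0.02],[0,0,0]],[0.5,[0,0,-0.025],[0,0,0]],[0.5,[0,0,-0.025],[0,0,0]],[0.5,[0,0,-0.015],[0,0,0]],[0.5,[0,0,-0.007],[0,0,0]],[0.5,[0,0,0],[0,0,0]],[0.5,[0,0,0],[0,0,0]],[0.5,[0.02,-0.009,0],[0,0,0]]])

```text
time: 32.37
eef_pos: [0.5169, -0.3014, 0.1045]
tcp_rot: [0.887, 0.462, -0.001, -0.0]
contact_force: [0.1, 0.0, -0.7]
opening: 0.664
finger_force: 43.6
```

>>> move_arm(moves=[[0.5,[0.0371,-0.0164,0],[0,0,0]],[0.5,[0.0371,-0.0164,0],[0,0,0]],[0.5,[0.0371,-0.0164,0],[0,0,0]],[0.5,[0.0371,-0.0164,0],[0,0,0]],[0.5,[0.0371,-0.0164,0],[0,0,0]],[0.5,[0.0371,-0.0164,0],[0,0,0]],[0.5,[0.0371,-0.0164,0],[0,0,0]],[0.5,[0.0371,-0.0164,0],[0,0,0]],[0.5,[0.0371,-0.0164,0],[0,0,0]],[0.5,[0.0167,-0.0071,0],[0,0,0]]])

```text
time: 33.2
eef_pos: [0.5898, 0.0811, 0.1035]
tcp_rot: [0.886, 0.464, -0.001, -0.002]
contact_force: [0.3, -1.0, -1.0]
opening: 0.664
finger_force: 43.6
```

>>> move_arm(moves=[[0.5,[0,0,0],[0,0,0.0988]],[0.5,[0,0,0],[0,0,0.0988]],[0.5,[0,0,0],[0,0,0.0988]],[0.5,[0,0,0],[0,0,0.0988]],[0.5,[0,0,0],[0,0,0.0988]],[0.5,[0,0,0],[0,0,0.0988]],[0.5,[0,0,0],[0,0,0.0988]],[0.5,[0,0,0],[0,0,0.0988]],[0.5,[0,0,0],[0,0,0.0988]],[0.5,[0,0,0],[0,0,0.0988]]])

```text
time: 34.03
eef_pos: [0.5896, 0.0767, 0.1032]
tcp_rot: [1.0, -0.015, -0.002, -0.0]
contact_force: [1.1, 0.1, -0.5]
opening: 0.658
finger_force: 43.6
```

```bash
python3 w.py .5916 .0763 .05 88.6
```

```text
pos [0.5896 0.0767 0.1032] tool shift [0.0023 0.0004 0.0532] tool y az -91.72 tilt [-4.7e-03  2.0e-04 -1.0e+00] q [-0.04  0.25  1.87 -0.    1.03  1.56]
turn z -0.0055
```

>>> move_arm(moves=[[0.5,[0.0015,0.0004,0.005],[0,0,-0.004]],[0.5,[0,0,0.015],[0,0,0]],[0.5,[0,0,0.015],[0,0,0]],[0.5,[0,0,0.01],[0,0,0]],[0.5,[0,0,0.005],[0,0,0]],[0.5,[0,0,0],[0,0,0]],[0.5,[0,0,0],[0,0,0]],[0.5,[0,0,0],[0,0,0]],[0.5,[0,0,0],[0,0,0]],[0.5,[0,0,0],[0,0,0]]])

```text
time: 34.87
eef_pos: [0.5934, 0.0763, 0.0568]
tcp_rot: [1.0, -0.01, 0.001, 0.0]
contact_force: [-0.1, -0.0, -1.3]
opening: 0.663
finger_force: 43.6
```

```bash
python3 w.py .591 .0763 .028 88.6
python3 - <<'E'
from h import *
S=snap('side','s9'); cv2.imwrite('pics/c8.png',cv2.resize(cv2.imread('pics/s9.png')[165:255,225:345],(800,600)))
E
```

```text
pos [0.5934 0.0763 0.0568] tool shift [-0.0024  0.      0.0288] tool y az -91.19 tilt [ 0.0017 -0.     -1.    ] q [-0.04  0.32  1.88  0.    0.94  1.55]
turn z 0.0036
```

View pics/c8.png

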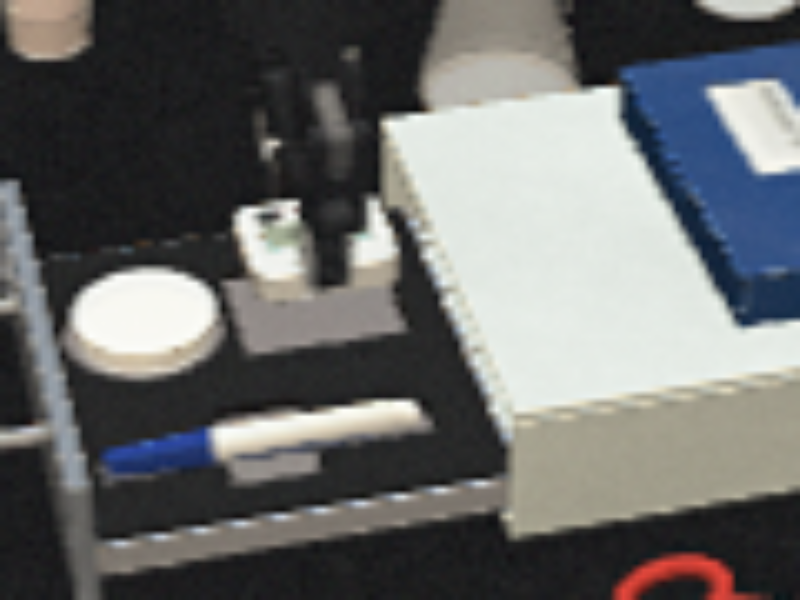

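The dish sits in its cavity at (145,320) and the pen in its slot. The timer is held face up above the square cavity, its near edge from about (252,298) to (402,280). I'll check its offset.

Run:
```python
from m import *
S=cv2.imread('pics/s9.png')[...,::-1]; 
y=-.025; c=np.array([.5934,.0763]); a=np.radians(-1.3); ex=np.array([np.cos(a),np.sin(a)]);ey=np.array([-ex[1],ex[0]])
for o in (-.033,.033):
  for h in (.0554,.0694):
    q=c+o*ex-.029*ey; p=proj('side',[*q,h]); print('pred',o,h,((p-[225,165])/.15).round(0))
for r in range(202,215,1):
    row=S[r,255:300].max(1)>140; ix=np.where(row)[0]
    if len(ix): print(r,((r-165)/.15).__round__(),'cols',((ix.min()+30)/.15).__round__(),((ix.max()+31)/.15).__round__())
```

```text
pred -0.033 0.0554 [251. 303.]
pred -0.033 0.0694 [249. 278.]
pred 0.033 0.0554 [396. 281.]
pred 0.033 0.0694 [396. 255.]
202 247 cols 240 500
203 253 cols 247 500
204 260 cols 247 500
205 267 cols 247 500
206 273 cols 253 500
207 280 cols 227 500
208 287 cols 200 500
209 293 cols 200 500
210 300 cols 200 500
211 307 cols 200 500
212 313 cols 200 500
213 320 cols 200 500
214 327 cols 200 500
```

>>> move_arm(moves=[[0.5,[-0.0024,0,0.006],[0,0,0.003]],[0.5,[0,0,0.007],[0,0,0]],[0.5,[0,0,0.006],[0,0,0]],[0.5,[0,0,0.004],[0,0,0]],[0.5,[0,0,0.003],[0,0,0]],[0.5,[0,0,0],[0,0,0]],[0.5,[0,0,0],[0,0,0]],[0.5,[0,0,0],[0,0,0]],[0.5,[0,0,0],[0,0,0]],[0.5,[0,0,0],[0,0,0]]])

```text
time: 35.75
eef_pos: [0.5906, 0.0763, 0.031]
tcp_rot: [1.0, -0.012, -0.0, 0.0]
contact_force: [-2.5, -0.3, 6.8]
opening: 0.665
finger_force: 44.9
```

```bash
python3 w.py .591 .0763 .028 88.6
```

```text
pos [0.5906 0.0763 0.031 ] tool shift [0.0004 0.     0.003 ] tool y az -91.36 tilt [-9.e-04 -1.e-04 -1.e+00] q [-0.04  0.36  1.89 -0.    0.89  1.55]
turn z 0.0007
```

>>> move_arm(moves=[[0.5,[-0.001,0,-0.002],[0,0,0]],[0.5,[-0.001,0,0],[0,0,0]],[0.5,[0,0,0.002],[0,0,0]],[0.5,[0,0,0.001],[0,0,0]],[0.5,[0,0,0.001],[0,0,0]],[0.5,[0,0,0],[0,0,0]],[0.5,[0,0,0],[0,0,0]],[0.5,[0,0,0],[0,0,0]],[0.5,[0,0,0],[0,0,0]],[0.5,[0,0,0],[0,0,0]]])

```text
time: 36.58
eef_pos: [0.5895, 0.0763, 0.0301]
tcp_rot: [1.0, -0.012, 0.001, 0.0]
contact_force: [-2.0, -0.4, 11.8]
opening: 0.658
finger_force: 45.6
```

```bash
python3 w.py .591 .0763 .028 88.6;  python3 - <<'E'
from h import *
S=snap('side','s10'); cv2.imwrite('pics/c9.png',cv2.resize(cv2.imread('pics/s10.png')[185:230,245:305],(800,600),interpolation=2)); print(get_state()['contact_force'],get_state()['wrist_torque'])
E
```

```text
pos [0.5895 0.0763 0.0301] tool shift [ 0.0015 -0.      0.0021] tool y az -91.37 tilt [ 1.2e-03 -2.0e-04 -1.0e+00] q [-0.04  0.35  1.9  -0.    0.89  1.55]
turn z 0.0006
[-2.80723908  0.45275322 11.65147057] [0.01937943 0.77934127 0.00855703]
```

Run:
```python
from m import *
S=cv2.imread('pics/s10.png')[...,::-1]
a=np.radians(-1.4); ex=np.array([np.cos(a),np.sin(a)]);ey=np.array([-ex[1],ex[0]])
c=np.array([.5905,.0763])
for o in (-.033,.033):
  for h in (.026,.040,.043): print('pred timer near corner',o,h,proj('side',[*(c+o*ex-.029*ey),h]).round(1))
cc=np.array([.5916,.0763])
for o in (-.037,.037): print('cavity near rim',o,proj('side',[*(cc+o*ex-.03175*ey),.032]).round(1),'far',proj('side',[*(cc+o*ex+.03175*ey),.032]).round(1))
g=S.mean(2).astype(int)
print('cols',list(range(255,290)))
for r in range(198,222): print(r,' '.join('%3d'%v for v in g[r,255:290]))
```

```text
pred timer near corner -0.033 0.026 [262.  218.5]
pred timer near corner -0.033 0.04 [261.8 214.8]
pred timer near corner -0.033 0.043 [261.8 214. ]
pred timer near corner 0.033 0.026 [283.6 215.2]
pred timer near corner 0.033 0.04 [283.5 211.5]
pred timer near corner 0.033 0.043 [283.5 210.7]
cavity near rim -0.037 [261.2 217.6] far [257.2 205.5]
cavity near rim 0.037 [285.4 213.9] far [280.6 202. ]
cols [255, 256, 257, 258, 259, 260, 261, 262, 263, 264, 265, 266, 267, 268, 269, 270, 271, 272, 273, 274, 275, 276, 277, 278, 279, 280, 281, 282, 283, 284, 285, 286, 287, 288, 289]
198  30  24  27  28  29  32  30  23  24  37  41  29  36  39  36  28  30  31  50  58  53  40  27  33  38  42  40  40  40  36  28 161 207 144 185
199  26  27  27  24  51  74  62  73 110  91  40  29  31  35  39  28  29  30  48  65  57  38  25  32  36  41  43  41  44  37  33  80 151 168 184
200  30  36  64  70  36  36  39  36  40  40  40  23  27  32  34  33  26  26  35  35  35  31  26  33  39  40  40  42  42  41  40  30 146 233 226
201  41  38  38  40  35  34  34  31  30  38  38  19  19  21  27  28  31  36  31  34
[... 2240 characters left out ...]
  38  33  63 121 147 145 134 109  91  84  58  43  43  41  38  37  40  38  37  39  38  40  43  42  42  37  40  38  41  40  35
218 147  74  37  38  39  39  51  64  58  44  39  37  36  40  38  34  40  36  38  40  37  40  40  42  40  40  43  39  41  41  39  41  37  41  37
219  56  35  34  40  41  40  35  36  35  32  39  38  30  35  35  39  36  40  38  40  37  41  43  40  40  41  42  42  43  39  38  38  40  35  42
220  35  41  41  40  37  40  39  39  40  42  42  37  38  41  39  40  44  40  40  44  41  38  43  41  41  40  42  41  41  40  38  42  41  40  40
221  39  39  42  36  38  40  36  39  37  37  43  38  39  41  42  37  41  42  39  41  42  41  42  39  40  36  42  42  43  39  37  37  41  40  39
```

The pixel columns show the timer about 2–3 mm too far towards −x. Its front edge rests on the rim, about 3 mm high, and the wrist moment agrees. I'll lift, shift and lower again.

>>> move_arm(moves=[[0.5,[0,0,-0.004],[0,0,0]],[0.5,[0,0,-0.002],[0,0,0]],[0.5,[0.002,0,0],[0,0,0]],[0.5,[0.002,0,0],[0,0,0]],[0.5,[0,0,0],[0,0,0]],[0.5,[0,0,0.003],[0,0,0]],[0.5,[0,0,0.002],[0,0,0]],[0.5,[0,0,0.001],[0,0,0]],[0.5,[0,0,0],[0,0,0]],[0.5,[0,0,0],[0,0,0]]])

```text
time: 37.47
eef_pos: [0.5929, 0.0762, 0.0284]
tcp_rot: [1.0, -0.012, 0.001, 0.0]
contact_force: [-2.1, -0.0, 4.4]
opening: 0.666
finger_force: 44.9
```

```bash
python3 w.py .593 .0763 .028 88.6;  python3 - <<'E'
from h import *
print(get_state()['contact_force'],get_state()['wrist_torque'])
S=snap('side','s11'); g=S.mean(2).astype(int)
print('cols',list(range(257,290)))
for r in range(203,219): print(r,' '.join('%3d'%v for v in g[r,257:290]))
E
```

```text
pos [0.5929 0.0762 0.0284] tool shift [ 0.0001 -0.0001  0.0004] tool y az -91.37 tilt [ 1.3e-03 -1.0e-04 -1.0e+00] q [-0.04  0.36  1.89 -0.    0.89  1.55]
turn z 0.0005
[-2.08820619 -0.01746809  4.36564146] [-0.06685807 -0.00257645 -0.00397684]
cols [257, 258, 259, 260, 261, 262, 263, 264, 265, 266, 267, 268, 269, 270, 271, 272, 273, 274, 275, 276, 277, 278, 279, 280, 281, 282, 283, 284, 285, 286, 287, 288, 289]
203  37  38  37  37  94 174 246 254 229 242 248 250 190  20  27  30  35  47  49  51  37  26  53 195 219  20  37  41  38  37  31 173 242
204  41  35  25 173 248 231 155  73  63  90 199 226 110  21  30  29  41  55  54  61  54  33  94 211 224  85  34  39  40  41  35  71 164
205  32  33  26 179 246 243 216 112  87  86 178 237 182  20  29  29  42  57  56  52  49  36  95 207 225 101  26  39  42  37  35  32 133
206  33  27  22 178 246 242 239 207 153 172 181 181 145  95  80  29  41  45  45  40  35  23  51 184 253 220  21  37  40  40  41  33  77
207  30 103 141 156 222 244 235 204 164 163 152 127  95  83  64  26  34  36  33  30  22  16  85 200 246 214  82  30  40  40  42  36  35
208 
[... 791 characters left out ...]
 115  28  40  43  38
214 147 114  23  64  97 116 128 150 171 171 163 159 164 153 105  59  33  35  35  41 104 160 167 168 172 167 147 128 105  50  43  40  38
215 142  92  31  63 118 134 132 163 169 166 167 168 167 162 122  55  17  32  64  77 124 158 125 102  92  60  37  42  42  40  44  40  40
216 119  54  35  36 101 136 131 160 174 172 169 174 175 166 150 127 105  89  88  68  44  44  42  39  35  39  38  39  38  39  36  42  37
217  76  36  39  37  62 120 144 152 151 123 103  90  59  44  42  42  40  42  41  38  38  39  37  41  38  41  42  42  41  37  35  35  40
218  35  39  40  39  49  66  57  42  43  37  38  37  37  36  36  41  38  40  41  39  39  38  39  41  40  41  36  39  39  41  38  40  40
```

Now it is in, with the moment near zero. I'll release and check.

>>> move_arm(moves=[[0.9,[0,0,0],[0,0,0]],[0.9,[0,0,0],[0,0,0]],[0.9,[0,0,0],[0,0,0]],[0.9,[0,0,0],[0,0,0]],[0.9,[0,0,-0.005],[0,0,0]],[0.9,[0,0,-0.02],[0,0,0]],[0.9,[0,0,-0.035],[0,0,0]],[0.9,[0,0,-0.035],[0,0,0]],[0.9,[0,0,-0.035],[0,0,0]],[0.9,[0,0,-0.02],[0,0,0]]])

```text
time: 38.35
eef_pos: [0.5941, 0.0763, 0.1829]
tcp_rot: [1.0, -0.012, 0.003, 0.0]
contact_force: [1.0, 0.1, 0.4]
opening: 0.9
finger_force: 0.0
```

>>> move_arm(moves=[[1,[0,0.04,0],[0,0,0]],[1,[0,0.04,0],[0,0,0]],[1,[0,0.04,0],[0,0,0]],[1,[0,0.04,0],[0,0,0]],[1,[0,0.04,0],[0,0,0]],[1,[0,0.04,0],[0,0,0]],[1,[0,0.04,0],[0,0,0]],[1,[0,0.04,0],[0,0,0]],[1,[0,0,0],[0,0,0]],[1,[0,0,0],[0,0,0]]])

```text
time: 39.18
eef_pos: [0.5842, -0.2458, 0.1778]
tcp_rot: [1.0, -0.014, -0.0, -0.0]
contact_force: [1.3, 0.2, 0.1]
opening: 0.996
finger_force: 0.0
```

Run:
```python
from m import *
T=snap('top','t12');S=snap('side','s12')
def tc(n,k,c,z,hw,th,im):
    u,v=proj(n,[*c,z]); cn,a=comp(im,(im.min(2)>th).astype(np.uint8),[w/.7 for w in(u-hw,v-hw,u+hw,v+hw)]); r=rect(n,cn,z); print(n,k,a,circ(n,cn,z),np.round(np.r_[r[0],r[1],r[2]],1))
tc('top','dish',(.513,.078),.041,15,180,T)
tc('top','timer',(.5916,.0763),.040,13,175,T)
cv=T.astype(int); m=((cv.min(2)>180)|((cv[...,2]-cv[...,0])>40)).astype(np.uint8)
u,v=proj('top',[.5486,-.017,.034]); cn,a=comp(T,m,[w/.7 for w in(u-9,v-22,u+9,v+22)]); r=rect('top',cn,.034);print('marker',a,circ('top',cn,.034),np.round(np.r_[r[0],r[1],r[2]],1))
g=S.mean(2).astype(int); print('cols',list(range(257,290)))
for r in range(200,219): print(r,' '.join('%3d'%v for v in g[r,257:290]))
u,v=proj('top',[.4237,.04,.048]); cn,a=comp(T,(T.max(2)>100).astype(np.uint8),[w/.7 for w in(u-20,v-2,u+20,v+6)]);print('handle',circ('top',cn,.048))
bl=((cv[...,2]-cv[...,0]>50)&(cv[...,2]>90)).astype(np.uint8);cn,a=comp(T,bl,(240,350,262,385));print('bottle',circ('top',cn,.132))
print(get_state()['eef_pos'])
```

```text
top dish 297 (array([0.5146, 0.0781]), array([0.065, 0.065])) [514.1  77.9  63.2  62.9  45.9]
top timer 226 (array([0.5933, 0.076 ]), array([0.066, 0.058])) [593.5  76.   56.1  66.1  86.8]
marker 149 (array([ 0.55  , -0.0172]), array([0.132, 0.014])) [549.1 -15.9 131.7  13.8   0.6]
cols [257, 258, 259, 260, 261, 262, 263, 264, 265, 266, 267, 268, 269, 270, 271, 272, 273, 274, 275, 276, 277, 278, 279, 280, 281, 282, 283, 284, 285, 286, 287, 288, 289]
200  63  71  42  41  39  38  41  42  37  36  44  43  40  40  36  36  38  36  35  36  34  31  37  40  42  38  40  37  39  41  38  30  24
201  40  35  39  37  37  36  37  39  37  39  39  36  33  33  35  33  24  23  25  54  92  95  59  36  32  37  44  40  42  35  28  28  25
202  44  39  41  38  38  35  33  28  31  25  25  19  31  83 124 141 175 236 254 236 214 232 250 210  82  26  41  41  39  41  35  25  29
203  38  36  39  36  26  30  76 124 144 180 245 255 241 204 209 196 219 222 129 103  90 148 229 249 209  18  33  41  41  43  45  38  24
204  39  35  31  79 192 252 239 190 165 154 222 229 155 116 116 139 211 221 115 104  96 163 239 247 21
[... 1387 characters left out ...]
39  57
215 140  90  29  66 117 127 126 155 157 162 170 168 165 167 165 164 168 168 169 173 174 160 126 105  93  62  41  42  40  40  41  42  58
216 118  54  37  32 102 141 138 159 173 171 172 175 177 175 161 122 105 105 105  85  41  43  40  40  35  34  39  36  35  41  41  39  55
217  72  37  37  37  63 111 129 152 165 128 107  97  62  42  43  39  38  40  37  37  38  36  38  37  41  40  38  40  41  37  36  35  55
218  37  38  41  37  51  64  58  41  44  39  38  39  35  37  36  38  39  36  36  40  39  42  39  38  42  39  39  41  42  41  43  36  56
handle (array([0.4242, 0.0403]), array([0.014, 0.118]))
bottle (array([0.3974, 0.3459]), array([0.029, 0.029]))
[ 0.58445577 -0.24303961  0.17763723]
```

```bash
python3 -c "
from plant import *
print(sign_off())"
```

```text
the job is handed in; nothing more can be done
None
```

I handed the job in at about 39 s: the bottle stands upright clear of the drawer, the drawer is out at its stop, and my last camera check put the dish, timer and marker flat in their cavities and within tolerance; `sign_off()` gave no verdict.

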